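# Ready the film processor: rack the chemistry, bring the filler stem up

### The arm

A 7-joint arm with a two-finger parallel gripper is mounted at the origin on the work surface. World frame = base frame: x ahead of the robot, y to its left, z up, the work surface at z = 0. Lengths are in mm, angles in rad, forces in N, time in s.
With the tool pointing down it reaches from about 400 to 875 mm from the base axis. Payload 4.4 kg.
Tool frame: the origin (TCP) lies where the fingers leave the gripper's body, on its centre line; the fingertips stand 73 mm ahead of it and the grasp point (between the pads) lies 54 mm ahead of it; z points along the fingers, y is the line along which they close (so a half turn about z gives the same grasp; the last joint's range is limited). The gripper opens to 85 mm and grips with 20 to 120 N. Pads are 22 mm wide; open, the fingers measure 114 mm over their backs; the gripper's body (76 mm by 85 mm) begins 54 mm behind the grasp point. The pads swing forward as they close: fully open they stand 13 mm farther back than shut.
Start: joints at [-1.308, 0.628, 0.038, 1.517, -0.027, 0.996, -0.02], TCP at [209.869, 615.201, 303.913] pointing down, gripper open.
Joint ranges: [-3.06, 3.06], [-0.37, 2.12], [-1.25, 1.32], [0.18, 2.47], [-1.1, 4.24], [0.23, 1.98], [-2.94, 2.94]. Speed limits (rad/s): [2.57, 2.57, 3.14, 3.14, 3.14, 3.14, 3.14].

### API

Orientations are given as [roll, pitch, yaw] about the fixed x, y, z axes, in that order (R = Rz(yaw) Ry(pitch) Rx(roll)).
In Python, from cell import ctrl gives the robot as it stands.
- The arm moves only by the tool send_rows, never from a script. Its argument "rows" is a list that holds one entry, the list of rows, each a list of 6 numbers: the shift along the tool's x, y, z in cm, then the turn, a rotation vector about the tool's x, y, z in rad. In form: [[[tx, ty, tz, wx, wy, wz], ...]]. A call has 1 to 10 rows; each row is the pose to reach, as a shift and turn from the pose commanded when the call began, along the tool's axes at that moment; what a row does not reach only later rows make up. A row lasts 1/10 s, in which the tool goes at most 50 mm and 8.59 degrees, less where a joint would pass 70% of its speed; a pose out of reach is approached as far as the arm can. A call with a gripper value outside its range is refused whole. "grip" is the closure in counts, from 0 (fully open) to 255 (shut), set as the call begins (left out, the last holds). The fingers move at their own pace and stop on an object; the grip force is fixed at half the most. Time passes only in rows, so rows that repeat a pose let the fingers close. It gives the time, the measured TCP pose, the force, the opening and the grip force at its end, in the units of the state.
- ctrl.read_state(): the state, without advancing time (a new reading comes with each control period).
- ctrl.get_image(name): name is "side" or "top" or "wrist"; returns a dict with "pixels" (480x640x3 uint8, red, green, blue), "fx", "fy", "cx", "cy" (pixels), "extrinsics" (4x4, takes a point from camera to world coordinates); the wrist camera has in their place "mount" (4x4, takes a point from camera to tool coordinates, whose origin is the TCP and whose axes are the flange's). Camera axes: x right, y up, looking along -z (the intrinsics and any distortion apply to the point x, -y, -z); pixel columns grow to the right and rows downward; lengths in mm; the calibration is good to about 2 mm. A picture is of the moment at which its call begins: read the wrist's pose just before it. There is no depth.
- ctrl.finish_job(): hands the job in; it is judged then, once.
The state is a dict: "clock": time; "qpos": joint angles; "qd": joint speeds; "tau": joint torques, N m; "eef_pos": TCP position; "tool_rot": TCP orientation; "force": force on the tool from outside, world axes, zero at the start; "torque": the same for the moment, N m; "width": finger opening in mm; "gripper_force": force on a finger pad.
Only numpy, scipy, OpenCV 4.12 (cv2) and the standard library are available. Lean on these libraries where they do the work, as an engineer would, in place of code of your own. Each camera call takes 0.05 s, during which the arm holds its last target. There are 200 camera calls.

### The job

Get the darkroom's film processor ready for pouring. Take both steel beakers out of the divided crate and stand them upright in the white drip tray, and stand every black chemistry bottle on the bench upright in the crate, one to a cell (the bottle already in the crate stays in it). Only when that is done, spin the processor's grip wheel on its axle until the brass filler stem on its rim, now turned down out of sight or nearly so, points straight up, and leave it there; do not push about or knock over the glass flask and the film tin standing among the bottles.

Things in the scene. Friction and masses are not known exactly. Their poses are not given: they have to be found in the camera images.
- bottle1: squat black plastic chemistry bottle with a white band, standing; body 62 mm diameter up to z = 84 mm, sloping shoulder to 97 mm, grey screw cap 38 mm diameter from 84 to 130 mm (grip it there), 0.3 kg, part full so that its centre of mass lies only about 25 mm up; origin at the centre of its underside, z up. Stands on the bench; may be absent (None from the start).
- bottle2: squat black plastic chemistry bottle with a white band, standing; body 62 mm diameter up to z = 84 mm, sloping shoulder to 97 mm, grey screw cap 38 mm diameter from 84 to 130 mm (grip it there), 0.3 kg, part full so that its centre of mass lies only about 25 mm up; origin at the centre of its underside, z up. Stands on the bench; may be absent (None from the start).
- bottle3: squat black plastic chemistry bottle with a white band, standing; body 62 mm diameter up to z = 84 mm, sloping shoulder to 97 mm, grey screw cap 38 mm diameter from 84 to 130 mm (grip it there), 0.3 kg, part full so that its centre of mass lies only about 25 mm up; origin at the centre of its underside, z up. Stands on the bench; may be absent (None from the start).
- bottle4: squat black plastic chemistry bottle with a white band, standing; body 62 mm diameter up to z = 84 mm, sloping shoulder to 97 mm, grey screw cap 38 mm diameter from 84 to 130 mm (grip it there), 0.3 kg, part full so that its centre of mass lies only about 25 mm up; origin at the centre of its underside, z up. Stands on the bench; may be absent (None from the start).
- bottle5: squat black plastic chemistry bottle with a white band, standing; body 62 mm diameter up to z = 84 mm, sloping shoulder to 97 mm, grey screw cap 38 mm diameter from 84 to 130 mm (grip it there), 0.3 kg, part full so that its centre of mass lies only about 25 mm up; origin at the centre of its underside, z up. Already in one cell of the crate at the start; it stays in the crate.
- beaker1: straight open steel beaker, 52 mm outer diameter, 115 mm tall, wall 3 mm, 0.16 kg; stands in one cell of the crate at the start; origin at the centre of its underside, z up
- beaker2: straight open steel beaker, 52 mm outer diameter, 115 mm tall, wall 3 mm, 0.16 kg; stands in one cell of the crate at the start; origin at the centre of its underside, z up
- crate: grey open divided crate, fixed to the bench, 246 (x) x 166 (y) x 65 mm outside, walls, floor and dividers 6 mm thick; 3 x 2 cells, each 74 mm square, centred at x = -80, 0 and 80 mm and y = +-40 mm in the crate's frame; floor of the cells at z = 6 mm; origin at the centre of its underside, on the bench, x and y along its sides
- tray: low white drip tray, fixed, 130 (x) x 160 (y) x 16 mm, with room for both beakers side by side along y, walls and floor 5 mm; origin at the centre of its underside, on the bench
- processor: fixed rotary film processor: grey base 170 (x) x 300 (y) x 18 mm, on it two bearing posts (top 124 mm high, at y = -56 and -238 mm) carrying the drum; origin on the bench straight under the centre of the grip wheel; its y axis is the axle's direction, the drum lies on the -y side of the wheel
- hub (a point): centre of the grip wheel, on its axle, 115 mm above the bench. The wheel is a plain black disc 160 mm in diameter and 30 mm thick (15 mm either side of this point along the processor's y axis); on its -y side a 28 mm axle runs to the bearing post (32 mm free between wheel and post) and on to the 100 mm drum; its rim and faces are free from above on both sides and can be pinched
- wheel (a joint): angle of the grip wheel about the processor's y axis, rad; 0 (or a full turn) = brass stem straight up, growing as the top of the wheel moves towards the processor's +x; about 3.14 = stem straight down. Range -7 to 7. Stiff enough (about 0.12 N m of friction, 1.5 N at the rim) to stay where it is left
- stem_tip (a point): outer end of the brass filler stem, a 15 mm thick stub standing 16 mm out of the middle of the wheel's rim (96 mm from the axle); the point's z axis points outward along the stem; 211 mm above the bench when on top
- flask: glass flask among the bottles, bystander: foot 76 mm, neck 26 mm diameter, 115 mm tall; origin at the centre of its underside
- tin: flat-topped metal film tin among the bottles, bystander: 70 mm diameter, 58 mm tall; origin at the centre of its underside
Not all that is in view belongs to the job. Leave any purple look-alike of the bottle2 alone. What is shaped like the bottle4 but green is not meant.

How it is judged (in metres and radians):
On the way, in this order (a step that is already met when the one before it is completed fails the run):
1. both beakers stand in the drip tray and every bottle stands in a cell of the crate (x of bottle1 in the frame of crate between -0.12 and 0.12 m and y of bottle1 in the frame of crate between -0.08 and 0.08 m and z of each of bottle1, bottle2, bottle3, bottle4, bottle5 in the frame of crate below 0.014 m and angle between each of bottle1, bottle2, bottle3, bottle4, bottle5, beaker1, beaker2's own z axis and vertical below 0.12 rad and x of bottle2 in the frame of crate between -0.12 and 0.12 m and y of bottle2 in the frame of crate between -0.08 and 0.08 m and x of bottle3 in the frame of crate between -0.12 and 0.12 m and y of bottle3 in the frame of crate between -0.08 and 0.08 m and x of bottle4 in the frame of crate between -0.12 and 0.12 m and y of bottle4 in the frame of crate between -0.08 and 0.08 m and x of bottle5 in the frame of crate between -0.12 and 0.12 m and y of bottle5 in the frame of crate between -0.08 and 0.08 m and x of beaker1 in the frame of tray between -0.045 and 0.045 m and y of beaker1 in the frame of tray between -0.055 and 0.055 m and z of each of beaker1, beaker2 in the frame of tray below 0.014 m and x of beaker2 in the frame of tray between -0.045 and 0.045 m and y of beaker2 in the frame of tray between -0.055 and 0.055 m), for 0.2 s.
2. after that, the wheel has been turned so that its stem is on top (angle between stem_tip's own z axis and vertical below 0.15 rad and height (world z) of stem_tip above 0.19 m and velocity of joint wheel between -0.1 and 0.1 rad/s), for 0.4 s.
At the end, for the whole second after the job is handed in: Every present bottle stands upright (within 7 degrees) on the floor of a crate cell, both beakers stand upright on the floor of the drip tray, the wheel's stem is within 8.5 degrees of straight up, and all is at rest (all of step 1 and angle between stem_tip's own z axis and vertical below 0.15 rad and height (world z) of stem_tip above 0.19 m and linear speed of each of bottle1, bottle2, bottle3, bottle4, bottle5, beaker1, beaker2 below 0.03 m/s and velocity of joint wheel between -0.05 and 0.05 rad/s); the robot touches nothing.
It fails at once if the flask is pushed more than 60 mm or knocked over (distance of flask from where it was at the start of the episode above 0.06 m or angle between flask's own z axis and vertical above 0.7 rad).
It fails at once if the tin is pushed more than 60 mm or knocked over (distance of tin from where it was at the start of the episode above 0.06 m or angle between tin's own z axis and vertical above 0.7 rad).
Of bottle1, bottle2, bottle3, bottle4 only 2 to 4 are there at a start; the rules pass over those that are not, and their reading is None.
At some moment in a run one of bottle1, bottle2, bottle3, bottle4 may be knocked a few centimetres aside while the robot is not near it.
Once in a run the grip may slacken for a moment while it holds something.
It also fails if it takes over 210 s, if anything falls off the work surface, if the arm or the gripper's body presses on something with over 40 N, if the wrist force passes 120 N, or if a joint passes its speed limit or range.

## Working session

There is one attempt and no reset: what is moved stays moved. The work goes in short steps, Python scripts to look and compute and a tool call to move; the robot and the scene stay as the last step left them, time stands still between calls to the robot, and variables do not carry over. Pictures are saved under pics/ and viewed, at most 14 in all, crops included, and the job is handed in when it is done.

Besides the shell and the picture viewer there is one more tool, called by a JSON object that holds its "name" and its "arguments". send_rows: Moves the arm, as the interface text tells. Its arguments: {"type":"object","properties":{"rows":{"type":"array","items":{"type":"array","items":{"type":"array","items":{"type":"number"}}}},"grip":{"type":"number"}},"required":["rows"]}

```bash
mkdir -p pics; ls
cat > h.py <<'E'
import numpy as np, cv2
from cell import ctrl
def snap(n,f=None):
    im=ctrl.get_image(n)
    if f: cv2.imwrite('pics/'+f,cv2.cvtColor(im['pixels'],cv2.COLOR_RGB2BGR))
    return im
E
python3 - <<'E'
from h import *
s=ctrl.read_state(); print({k:np.round(v,3).tolist() for k,v in s.items()})
for n in ['top','side','wrist']:
    im=snap(n,n+'0.png'); print(n,{k:np.round(v,2).tolist() for k,v in im.items() if k!='pixels'})
E
```

```text
pics
{'clock': 0.0, 'qpos': [-1.308, 0.629, 0.038, 1.518, -0.027, 0.996, -0.02], 'qd': [-0.001, 0.0, 0.0, 0.0, -0.0, 0.0, -0.001], 'tau': [0.0, -56.34, 1.226, -19.344, 0.011, 0.01, -0.0], 'eef_pos': [209.693, 614.705, 302.985], 'tool_rot': [-3.14, 0.0, 2.813], 'force': [-0.002, 0.078, -0.129], 'torque': [0.037, -0.003, 0.01], 'gripper_force': 0.0, 'width': 85.503}
top {'fx': 567.3, 'fy': 567.3, 'cx': 317.9, 'cy': 244.9, 'extrinsics': [[-0.01, 1.0, -0.08, 405.77], [-1.0, -0.01, -0.03, 30.47], [-0.03, 0.08, 1.0, 1237.65], [0.0, 0.0, 0.0, 1.0]]}
side {'fx': 549.67, 'fy': 549.67, 'cx': 308.87, 'cy': 246.13, 'extrinsics': [[0.99, 0.08, -0.08, 405.86], [-0.11, 0.77, -0.63, -699.98], [0.01, 0.63, 0.78, 1050.68], [0.0, 0.0, 0.0, 1.0]]}
wrist {'fx': 362.47, 'fy': 362.47, 'cx': 321.42, 'cy': 231.63, 'mount': [[-0.0, 0.96, 0.29, 72.6], [1.0, 0.0, 0.0, 1.05], [-0.0, 0.29, -0.96, -71.74], [0.0, 0.0, 0.0, 1.0]]}
```

View pics/top0.png

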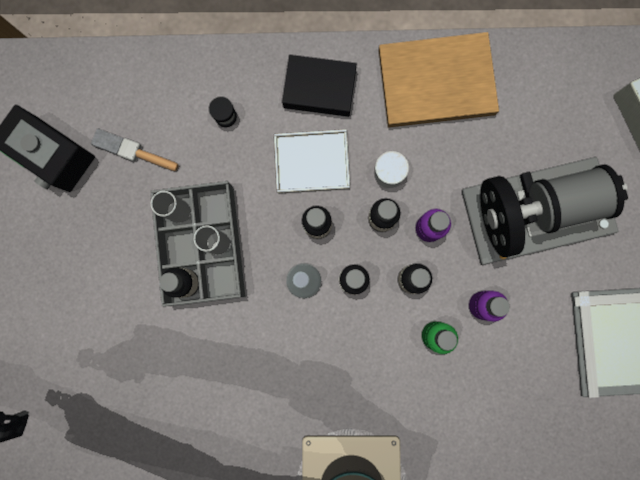

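View pics/side0.png

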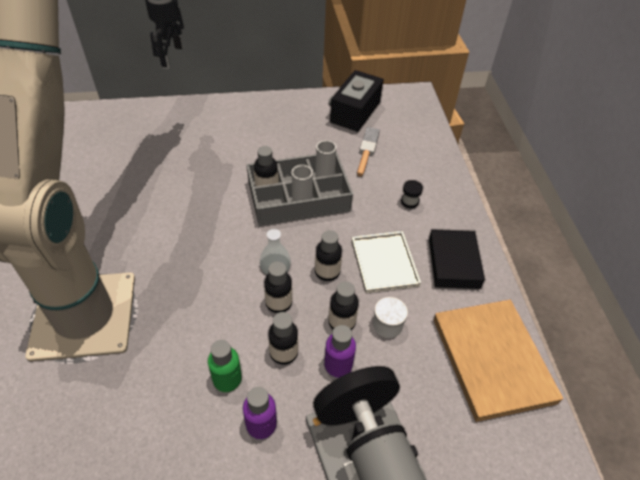

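```bash
cat >> h.py <<'E'
def ray(im,u,v,z):
    E=im['extrinsics']; d=E[:3,:3]@np.array([(u-im['cx'])/im['fx'],-(v-im['cy'])/im['fy'],-1.])
    o=E[:3,3]; return (o+d*(z-o[2])/d[2])
def proj(im,p):
    E=im['extrinsics']; c=E[:3,:3].T@(np.array(p,float)-E[:3,3])
    return im['cx']+im['fx']*c[0]/-c[2], im['cy']-im['fy']*c[1]/-c[2]
def circles(im,z,r,box,p2=14,md=None):
    x0,y0,x1,y1=box;k=4
    g=cv2.cvtColor(im['pixels'][y0:y1,x0:x1],cv2.COLOR_RGB2GRAY); g=cv2.resize(g,None,fx=k,fy=k,interpolation=cv2.INTER_CUBIC)
    R=r*im['fx']/(im['extrinsics'][2,3]-z)*k
    c=cv2.HoughCircles(g,cv2.HOUGH_GRADIENT_ALT if 0 else cv2.HOUGH_GRADIENT,1,md or 2*R,param1=60,param2=p2,minRadius=int(R*.88),maxRadius=int(R*1.14)+1)
    return [] if c is None else [(x0+(a+.5)/k-.5,y0+(b+.5)/k-.5,q/k) for a,b,q in c[0]]
E
python3 - <<'E'
from h import *
im=snap('top')
k=3
P=im['pixels'][...,::-1]
def crop(x0,y0,x1,y1,k,f,cs):
    c=cv2.resize(P[y0:y1,x0:x1],None,fx=k,fy=k,interpolation=cv2.INTER_CUBIC)
    for u,v,r in cs: cv2.circle(c,(int((u-x0+.5)*k),int((v-y0+.5)*k)),int(r*k),(0,0,255),1)
    cv2.imwrite('pics/'+f,c)
cs=circles(im,130,19,(280,190,480,360),16)
b=circles(im,121,26,(140,180,250,310),16)
c5=circles(im,136,19,(150,250,210,310),12)
for n,l,z in [('cap',cs,130),('beak',b,121),('c5',c5,136)]:
    for c in l: print(n,np.round(c,1),np.round(ray(im,c[0],c[1],z)[:2],1))
crop(140,125,400,310,3,'c1.png',cs+b+c5)
crop(370,140,640,340,2.9,'c2.png',cs)
E
```

```text
cap [354.8 278.2   9.5] [431.3  -7.8]
cap [315.2 216.8   9.5] [552.9  68.2]
cap [387.  209.    9.3] [566.5 -72.9]
cap [439.2 220.5   9.3] [ 542.6 -174.2]
cap [420.2 277.2   9.8] [ 432.2 -134.7]
cap [446.5 339.8   9.4] [ 311.9 -182.2]
cap [298.8 279.8   9.5] [429.4 101.4]
beak [205.8 237.8  13.2] [514.7 286.8]
beak [163.2 202.8  12.6] [586.1 373.2]
beak [185.2 282.8  12.6] [425.6 326.9]
c5 [168.2 281.5   9.4] [428.1 356.5]
c5 [188.5 280.8  10.6] [429.2 316.6]
```

View pics/c1.png

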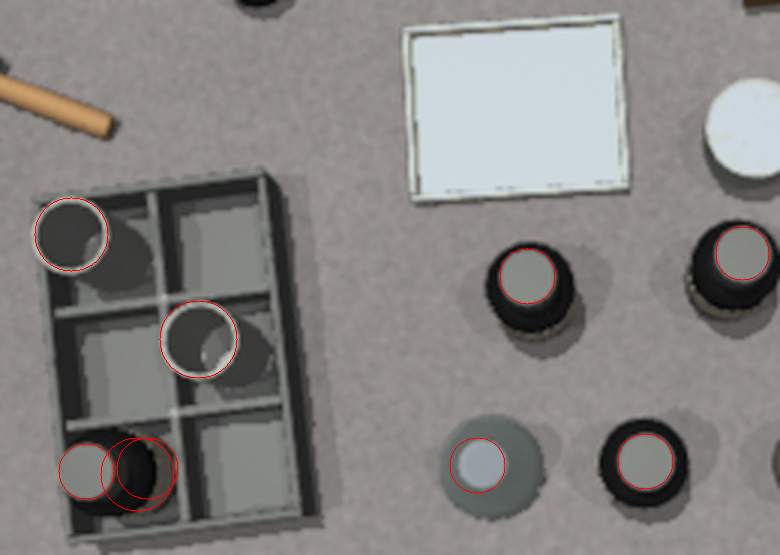

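View pics/c2.png

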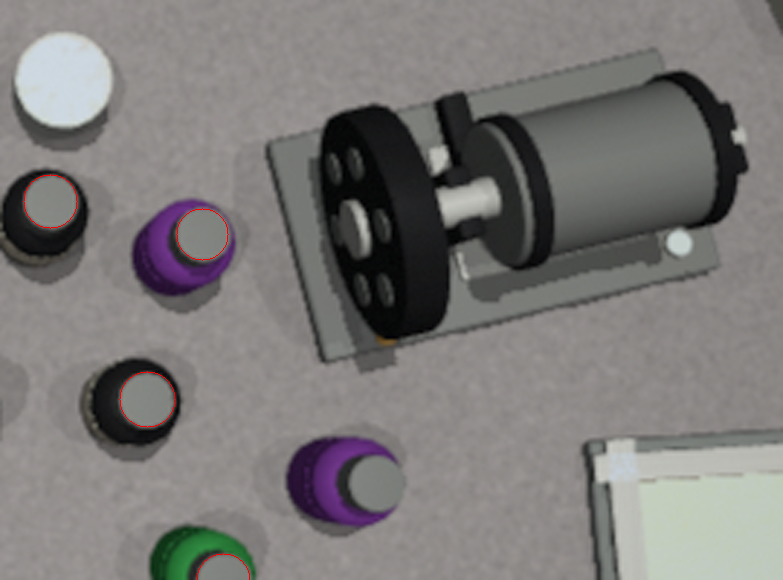

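Run:
```python
from h import *
im=snap('top'); 
def c1(p): return 140+(p[0]+.5)/3-.5,125+(p[1]+.5)/3-.5
def c2(p): return 370+(p[0]+.5)/2.9-.5,140+(p[1]+.5)/2.9-.5
R=lambda px,z:np.array([ray(im,*q,z)[:2] for q in px])
for n,pts,z,f in [('crate',[(36,198),(264,170),(300,514),(70,538)],65,c1),('cross',[(165,302),(175,412)],65,c1),('tray',[(403,27),(621,15),(629,188),(412,202)],16,c1),('base',[(267,145),(655,50),(718,268),(325,360)],18,c2)]:
    p=R([f(q) for q in pts],z); print(n,p.round(1).tolist(),'c',p.mean(0).round(1),[round(float(np.linalg.norm(p[i]-p[i-1])),1) for i in range(len(p))])
    d=[np.arctan2(*(p[i]-p[(i+1)%len(p)])[::-1]).round(3) for i in range(len(p))]; print(d)
# side check of caps and flask
s=snap('side')
for p in [(431.3,-7.8),(552.9,68.2),(566.5,-72.9),(432.2,-134.7)]: print('side pred',np.round(proj(s,(*p,130)),1))
for p in [(514.7,286.8),(586.1,373.2)]: print('side beak',np.round(proj(s,(*p,121)),1))
P=s['pixels'][...,::-1].copy()
for p,z in [((431.3,-7.8),130),((552.9,68.2),130),((566.5,-72.9),130),((432.2,-134.7),130),((514.7,286.8),121),((586.1,373.2),121),((428.1,356.5),136)]:
    t=[proj(s,(p[0]+r*np.cos(a),p[1]+r*np.sin(a),z)) for r in [19 if z!=121 else 26] for a in np.linspace(0,6.28,40)]
    for q in t: 
        P[int(round(q[1])),int(round(q[0]))]=(0,0,255)
cv2.imwrite('pics/s1.png',cv2.resize(P[130:380,230:430],None,fx=2.4,fy=2.4,interpolation=cv2.INTER_NEAREST))
```

```text
crate [[621.2, 415.4], [638.9, 254.2], [398.3, 228.1], [383.0, 387.8]] c [510.4 321.4] [239.8, 162.1, 242.0, 160.5]
[np.float64(1.68), np.float64(0.108), np.float64(-1.476), np.float64(-3.026)]
cross [[546.5, 323.3], [469.5, 315.5]] c [508.  319.4] [77.3, 77.3]
[np.float64(0.1), np.float64(-3.041)]
tray [[753.5, 161.5], [759.8, 1.5], [631.6, -2.7], [623.5, 155.2]] c [692.1  78.9] [130.2, 160.1, 128.2, 158.1]
[np.float64(1.61), np.float64(0.033), np.float64(-1.519), np.float64(-3.093)]
base [[622.8, -244.9], [690.2, -533.0], [527.1, -570.8], [462.3, -282.6]] c [ 575.6 -407.8] [164.9, 295.9, 167.5, 295.3]
[np.float64(1.801), np.float64(0.228), np.float64(-1.35), np.float64(-2.911)]
side pred [277.5 267.2]
side pred [330.1 235.2]
side pred [346.2 287.3]
side pred [282.9 319.1]
side beak [302.4 171. ]
side beak [326.6 146. ]
```

View pics/s1.png

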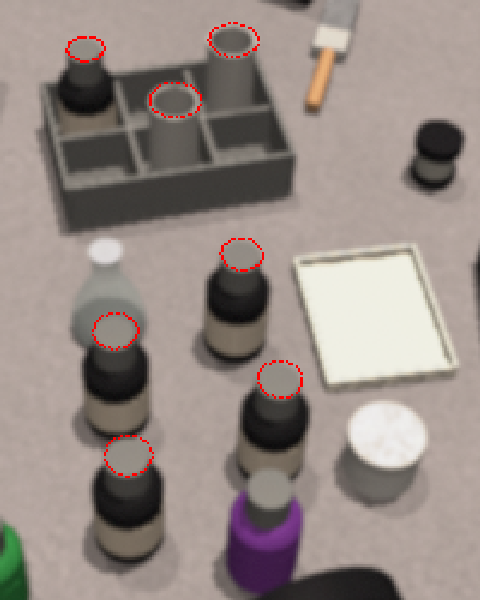

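Four black bottles on the bench: caps at px (355,278), (315,217), (387,209) and (420,277). The things I could confuse with them are purple (433,225) and (489,306), green (440,338), the film canister (222,112), the flask (304,280) and the tin (392,168). The predicted circles land on the caps and beaker rims in the side view, so I'll act.

{"name": "send_rows", "arguments": {"rows": [[[-43.4,-10.8,0,0,0,1.242],[-43.4,-10.8,0,0,0,1.242],[-43.4,-10.8,0,0,0,1.242],[-43.4,-10.8,0,0,0,1.242],[-43.4,-10.8,0,0,0,1.242],[-43.4,-10.8,0,0,0,1.242],[-43.4,-10.8,0,0,0,1.242],[-43.4,-10.8,0,0,0,1.242],[-43.4,-10.8,0,0,0,1.242],[-43.4,-10.8,0,0,0,1.242]]], "grip": 0}}

```text
clock: 1.3
eef_pos: [592.4, 364.8, 303.9]
tool_rot: [3.136, 0.006, 1.559]
force: [0.8, 0.1, -0.6]
width: 85.5
gripper_force: 0.0
```

{"name": "send_rows", "arguments": {"rows": [[[0,0,0,0,0,0],[0,0,0,0,0,0],[0,0,0,0,0,0]]]}}

```text
clock: 1.6
eef_pos: [584.3, 374.6, 303.8]
tool_rot: [-3.14, -0.001, 1.574]
force: [-0.2, -0.2, 0.3]
width: 85.3
gripper_force: 0.0
```

{"name": "send_rows", "arguments": {"rows": [[[-0.1,0.2,5,0,0,0],[-0.1,0.2,9,0,0,0],[-0.1,0.2,12,0,0,0],[-0.1,0.2,14,0,0,0],[-0.1,0.2,14.7,0,0,0],[-0.1,0.2,14.7,0,0,0],[-0.1,0.2,14.7,0,0,0]]]}}

```text
clock: 2.3
eef_pos: [588.1, 372.7, 158.3]
tool_rot: [3.14, -0.001, 1.572]
force: [-0.3, 0.3, 1.0]
width: 85.4
gripper_force: 0.0
```

{"name": "send_rows", "arguments": {"rows": [[[0,0,0,0,0,0],[0,0,0,0,0,0],[0,0,0,0,0,0],[0,0,0,0,0,0],[0,0,0,0,0,0],[0,0,0,0,0,0],[0,0,0,0,0,0],[0,0,0,0,0,0]]], "grip": 255}}

```text
clock: 3.1
eef_pos: [587.9, 372.2, 158.3]
tool_rot: [3.141, -0.001, 1.571]
force: [-1.8, -0.8, 5.2]
width: 50.2
gripper_force: 62.2
```

{"name": "send_rows", "arguments": {"rows": [[[0,0,-4,0,0,0],[0,0,-8,0,0,0],[-3,1,-11,0,0,0],[-7,3,-11,0,0,0],[-12,5,-11,0,0,0],[-17,7,-11,0,0,0],[-21.5,9,-11,0,0,0],[-25,10.3,-11,0,0,0],[-26,10.3,-11,0,0,0],[-26,10.3,-11,0,0,0]]]}}

```text
clock: 4.1
eef_pos: [690.9, 107.9, 266.8]
tool_rot: [-3.141, 0.002, 1.565]
force: [-0.3, 0.9, -1.7]
width: 50.0
gripper_force: 63.2
```

{"name": "send_rows", "arguments": {"rows": [[[0,0,4,0,0,0],[0,0,7,0,0,0],[0,0,9,0,0,0],[0,0,10.2,0,0,0],[0,0,10.8,0,0,0],[0,0,11,0,0,0],[0,0,11,0,0,0],[0,0,11,0,0,0]]]}}

```text
clock: 4.9
eef_pos: [691.4, 111.9, 158.0]
tool_rot: [3.139, -0.0, 1.571]
force: [-0.4, -0.0, -1.7]
width: 50.1
gripper_force: 63.2
```

{"name": "send_rows", "arguments": {"rows": [[[0,0,0.1,0,0,0],[0,0,0.1,0,0,0]]]}}

```text
clock: 5.1
eef_pos: [691.5, 111.7, 157.4]
tool_rot: [3.139, -0.0, 1.571]
force: [-0.7, -0.2, 5.0]
width: 50.2
gripper_force: 63.6
```

{"name": "send_rows", "arguments": {"rows": [[[0,0,0,0,0,0],[0,0,0,0,0,0],[0,0,0,0,0,0],[0,0,0,0,0,0],[0,0,0,0,0,0],[0,0,-2,0,0,0],[0,0,-6,0,0,0],[0,0,-11,0,0,0],[0,0,-13,0,0,0]]], "grip": 0}}

```text
clock: 6.0
eef_pos: [692.7, 111.6, 291.1]
tool_rot: [3.134, -0.001, 1.571]
force: [0.0, 0.3, -0.1]
width: 85.2
gripper_force: 0.0
```

{"name": "send_rows", "arguments": {"rows": [[[3.5,-3.5,0,0,0,0],[7,-7,0,0,0,0],[10.5,-10.5,0,0,0,0],[14,-14,0,0,0,0],[16.5,-16.5,0,0,0,0],[17.5,-17.7,0,0,0,0],[17.5,-17.7,0,0,0,0],[17.5,-17.7,0,0,0,0]]]}}

```text
clock: 6.8
eef_pos: [515.2, 285.3, 286.2]
tool_rot: [3.14, 0.001, 1.569]
force: [0.4, 0.4, 0.5]
width: 85.5
gripper_force: 0.0
```

```bash
cat >> h.py <<'E'
def look():
    im=snap('top'); s=ctrl.read_state(); print('tcp',np.round(s['eef_pos'],1),np.round(s['tool_rot'],3),s['clock'])
    for n,z,r,b,p in [('cap',130,19,(280,190,480,360),16),('trayrim',120,26,(270,120,355,200),16)]:
        for c in circles(im,z,r,b,p):
            h=cv2.cvtColor(im['pixels'],cv2.COLOR_RGB2HSV)[int(c[1])+0,int(c[0])]
            print(n,np.round(c,1),np.round(ray(im,c[0],c[1],z)[:2],1))
    return im
E
python3 -c "
from h import *
look()"
```

```text
tcp [515.6 284.7 286.2] [3.140e+00 1.000e-03 1.568e+00] 6.85
cap [354.8 278.5   9.6] [430.9  -7.8]
cap [446.8 339.8   9.4] [ 311.9 -182.6]
cap [315.5 216.8   9.5] [552.9  67.7]
cap [439.2 220.5   9.3] [ 542.6 -174.2]
cap [387.2 209.5   9.4] [565.5 -73.3]
cap [420.2 277.2   9.7] [ 432.2 -134.7]
trayrim [292.  149.8  13.4] [690.4 114.2]
```

{"name": "send_rows", "arguments": {"rows": [[[0.2,-0.1,5,0,0,0],[0.2,-0.1,9,0,0,0],[0.2,-0.1,11.5,0,0,0],[0.2,-0.1,12.5,0,0,0],[0.2,-0.1,12.8,0,0,0],[0.2,-0.1,12.8,0,0,0],[0.2,-0.1,12.8,0,0,0]]]}}

```text
clock: 7.55
eef_pos: [514.0, 288.8, 159.3]
tool_rot: [3.139, -0.001, 1.57]
force: [0.3, 0.1, 0.2]
width: 85.3
gripper_force: 0.0
```

{"name": "send_rows", "arguments": {"rows": [[[0,0,0,0,0,0],[0,0,0,0,0,0],[0,0,0,0,0,0],[0,0,0,0,0,0],[0,0,0,0,0,0],[0,0,0,0,0,0],[0,0,0,0,0,0],[0,0,0,0,0,0]]], "grip": 255}}

```text
clock: 8.35
eef_pos: [513.4, 289.2, 159.2]
tool_rot: [3.14, -0.001, 1.571]
force: [-0.7, -0.1, 5.1]
width: 51.5
gripper_force: 61.4
```

{"name": "send_rows", "arguments": {"rows": [[[0,0,-4.5,0,0,0],[0,0,-9,0,0,0],[0,0,-13,0,0,0],[-3,2,-15,0,0,0],[-6,5,-15,0,0,0],[-9,8,-15,0,0,0],[-12,11,-15,0,0,0],[-16,14,-15,0,0,0],[-20,16.5,-15,0,0,0],[-24.4,17.9,-15,0,0,0]]]}}

```text
clock: 9.35
eef_pos: [693.1, 44.0, 307.4]
tool_rot: [3.141, -0.0, 1.572]
force: [-0.0, -0.6, -1.9]
width: 51.3
gripper_force: 63.5
```

{"name": "send_rows", "arguments": {"rows": [[[0,0,0,0,0,0],[0,0,0,0,0,0],[0,0,4.5,0,0,0],[0,0,9,0,0,0],[0,0,12,0,0,0],[0,0,14,0,0,0],[0,0,14.8,0,0,0],[0,0,15,0,0,0],[0,0,15,0,0,0],[0,0,15,0,0,0]]]}}

```text
clock: 10.35
eef_pos: [692.3, 45.7, 158.8]
tool_rot: [3.14, -0.0, 1.572]
force: [-0.2, -0.3, -1.2]
width: 51.4
gripper_force: 63.5
```

{"name": "send_rows", "arguments": {"rows": [[[0,0,0.1,0,0,0],[0,0,0.1,0,0,0]]]}}

```text
clock: 10.55
eef_pos: [692.5, 45.2, 158.3]
tool_rot: [3.139, -0.001, 1.571]
force: [-0.8, -0.3, 5.1]
width: 51.4
gripper_force: 63.8
```

{"name": "send_rows", "arguments": {"rows": [[[0,0,0,0,0,0],[0,0,0,0,0,0],[0,0,0,0,0,0],[0,0,0,0,0,0],[0,0,0,0,0,0],[0,0,-2,0,0,0],[0,0,-6,0,0,0],[0,0,-10,0,0,0],[0,0,-13,0,0,0]]], "grip": 0}}

```text
clock: 11.45
eef_pos: [692.3, 44.6, 289.5]
tool_rot: [3.139, 0.0, 1.571]
force: [-0.4, 0.2, -0.5]
width: 85.4
gripper_force: 0.0
```

{"name": "send_rows", "arguments": {"rows": [[[1,-5,0,0,0,0],[2,-9,0,0,0,0],[2.2,-12.5,0,0,0,0],[2.2,-13.9,0,0,0,0],[2.2,-13.9,0,0,0,0],[2.2,-13.9,0,0,0,0],[2.2,-13.9,0,0,0,0]]]}}

```text
clock: 12.15
eef_pos: [554.1, 66.7, 287.0]
tool_rot: [3.14, 0.0, 1.57]
force: [0.5, 0.9, -0.4]
width: 85.6
gripper_force: 0.0
```

```bash
python3 -c "
from h import *
look()"
```

```text
tcp [554.   66.6 286.8] [3.141 0.    1.57 ] 12.2
cap [354.8 278.5   9.8] [430.9  -7.8]
cap [446.5 340.    9.4] [ 311.4 -182.1]
cap [387.2 209.5   9.4] [565.5 -73.3]
cap [439.5 220.8   9.1] [ 542.1 -174.7]
cap [420.2 277.2   9.4] [ 432.2 -134.7]
trayrim [335. 176.  14.] [635.7  28.4]
```

{"name": "send_rows", "arguments": {"rows": [[[0.1,-0.1,4.5,0,0,0],[0.1,-0.1,8,0,0,0],[0.1,-0.1,10.3,0,0,0],[0.1,-0.1,11.1,0,0,0],[0.1,-0.1,11.4,0,0,0],[0.1,-0.1,11.4,0,0,0],[0.1,-0.1,11.4,0,0,0]]]}}

```text
clock: 12.9
eef_pos: [552.7, 67.8, 174.0]
tool_rot: [3.139, -0.0, 1.571]
force: [0.1, -0.3, 0.2]
width: 85.5
gripper_force: 0.0
```

{"name": "send_rows", "arguments": {"rows": [[[0,0,0,0,0,0],[0,0,0,0,0,0],[0,0,0,0,0,0],[0,0,0,0,0,0],[0,0,0,0,0,0],[0,0,0,0,0,0],[0,0,0,0,0,0],[0,0,0,0,0,0],[0,0,0,0,0,0]]], "grip": 255}}

```text
clock: 13.8
eef_pos: [552.3, 67.9, 173.5]
tool_rot: [3.14, -0.0, 1.571]
force: [-0.2, -0.1, 5.3]
width: 36.3
gripper_force: 59.6
```

{"name": "send_rows", "arguments": {"rows": [[[0,0,-3,0,0,0],[0,0,-7,0,0,0],[0,0,-11,0,0,0],[0,0,-14,0,0,0],[0,0,-15,0,0,0],[0,0,-15,0,0,0]]]}}

```text
clock: 14.4
eef_pos: [551.9, 67.9, 323.3]
tool_rot: [3.14, -0.0, 1.571]
force: [0.2, -0.5, -3.0]
width: 36.4
gripper_force: 61.2
```

Run:
```python
from h import *
im=look(); P=im['pixels'][...,::-1]; k=4
for nm,x0,y0,x1,y1 in [('cr.png',140,170,260,315)]:
    c=cv2.resize(P[y0:y1,x0:x1],None,fx=k,fy=k,interpolation=cv2.INTER_CUBIC)
    cx,cy,t=510,320.5,.105
    R=np.array([[np.cos(t),-np.sin(t)],[np.sin(t),np.cos(t)]])
    for w in [(-123,-83,-123,83),(123,-83,123,83),(-123,-83,123,-83),(-123,83,123,83),(-123,0,123,0),(-40,-83,-40,83),(40,-83,40,83)]:
        q=[proj(im,(*(R@np.array(p)+[cx,cy]),65)) for p in (w[:2],w[2:])]
        q=[(int(round((a-x0+.5)*k)),int(round((b-y0+.5)*k))) for a,b in q]
        cv2.line(c,q[0],q[1],(0,0,255),1)
    cv2.imwrite('pics/'+nm,c)
```

```text
tcp [551.1  68.  321.9] [-3.14  -0.     1.571] 14.45
cap [354.8 278.2   9.6] [431.3  -7.8]
cap [387.  209.    9.4] [566.5 -72.9]
cap [446.8 340.2   9.4] [ 310.9 -182.6]
cap [439.8 220.5   9.4] [ 542.6 -175.2]
cap [420.  277.2   9.6] [ 432.2 -134.3]
```

View pics/cr.png

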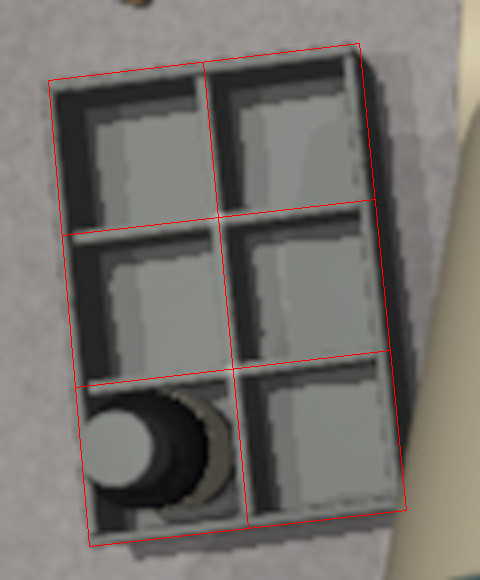

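{"name": "send_rows", "arguments": {"rows": [[[4,0.5,0,0,0,0],[8.5,1,0,0,0,0],[13,1.5,0,0,0,0],[17.5,2,0,0,0,0],[22,2.5,0,0,0,0],[26,3,0,0,0,0],[29,3.2,0,0,0,0],[30.1,3.2,0,0,0,0],[30.1,3.2,0,0,0,0],[30.1,3.2,0,0,0,0]]]}}

```text
clock: 15.45
eef_pos: [583.7, 366.6, 321.2]
tool_rot: [-3.139, 0.003, 1.569]
force: [0.3, -0.5, -1.8]
width: 36.5
gripper_force: 61.0
```

{"name": "send_rows", "arguments": {"rows": [[[0,0,0,0,0,0],[0,0,3,0,0,0],[0,0,5,0,0,0],[0,0,5,0,0,0],[0,0,5,0,0,0]]]}}

```text
clock: 15.95
eef_pos: [584.3, 367.6, 273.4]
tool_rot: [3.141, 0.0, 1.569]
force: [0.5, 0.2, -2.7]
width: 36.4
gripper_force: 60.8
```

{"name": "send_rows", "arguments": {"rows": [[[0.1,-0.1,2,0,0,0],[0.1,-0.1,4,0,0,0],[0.1,-0.1,6,0,0,0],[0.1,-0.1,7.5,0,0,0],[0.1,-0.1,8.5,0,0,0],[0.1,-0.1,9,0,0,0],[0.1,-0.1,9.2,0,0,0],[0.1,-0.1,9.2,0,0,0]]]}}

```text
clock: 16.75
eef_pos: [583.1, 369.9, 181.4]
tool_rot: [3.141, -0.0, 1.571]
force: [-0.3, 0.3, -1.9]
width: 36.5
gripper_force: 61.2
```

{"name": "send_rows", "arguments": {"rows": [[[0,0,0.1,0,0,0],[0,0,0.2,0,0,0],[0,0,0.2,0,0,0]]]}}

```text
clock: 17.05
eef_pos: [583.2, 370.0, 179.7]
tool_rot: [3.14, -0.001, 1.571]
force: [-0.3, 0.5, 0.7]
width: 36.5
gripper_force: 61.3
```

{"name": "send_rows", "arguments": {"rows": [[[0,0,0,0,0,0],[0,0,0,0,0,0],[0,0,0,0,0,0],[0,0,0,0,0,0],[0,0,-2,0,0,0],[0,0,-5,0,0,0],[0,0,-9,0,0,0],[0,0,-12,0,0,0]]], "grip": 75}}

```text
clock: 17.85
eef_pos: [583.2, 369.9, 301.2]
tool_rot: [3.14, -0.001, 1.571]
force: [-1.0, -0.0, 0.6]
width: 60.3
gripper_force: 0.0
```

{"name": "send_rows", "arguments": {"rows": [[[-5,0,0,0,0,0],[-10,0,0,0,0,0],[-15,-1,0,0,0,0],[-20,-1,0,0,0,0],[-25,-1,0,0,0,0],[-30,-1,0,0,0,0],[-35,-1.7,0,0,0,0],[-40,-1.7,0,0,0,0],[-44.2,-1.7,0,0,0,0],[-44.2,-1.7,0,0,0,0]]], "grip": 0}}

```text
clock: 18.85
eef_pos: [564.8, -81.0, 299.7]
tool_rot: [3.14, 0.005, 1.559]
force: [0.2, 0.0, 0.2]
width: 85.5
gripper_force: 0.0
```

{"name": "send_rows", "arguments": {"rows": [[[0,0,0,0,0,0],[0,0,0,0,0,0],[0,0,0,0,0,0]]]}}

```text
clock: 19.15
eef_pos: [566.0, -70.2, 298.8]
tool_rot: [-3.141, -0.001, 1.574]
force: [-0.2, -0.3, 0.1]
width: 85.5
gripper_force: 0.0
```

```bash
sed -i "s/('trayrim',120/('c6',136,19,(150,180,250,310),14),('trayrim',120/" h.py; python3 -c "
from h import *
look()"
```

```text
tcp [565.9 -70.3 298.7] [-3.141e+00 -1.000e-03  1.574e+00] 19.2
cap [446.8 339.8   9.6] [ 311.9 -182.6]
cap [439.8 220.5  10.3] [ 542.6 -175.2]
c6 [162.8 202.8   9.1] [583.7 369.5]
c6 [168.2 281.5   9.3] [428.1 356.5]
c6 [187.8 285.2  10.8] [420.5 318. ]
trayrim [328.  148.5  11.9] [691.8  41.9]
trayrim [292.2 151.5  11.8] [686.8 113.7]
trayrim [335.8 176.5  13.2] [634.7  26.9]
```

{"name": "send_rows", "arguments": {"rows": [[[-0.3,0,4.5,0,0,0],[-0.3,0,8.5,0,0,0],[-0.3,0,11,0,0,0],[-0.3,0,12.1,0,0,0],[-0.3,0,12.5,0,0,0],[-0.3,0,12.5,0,0,0],[-0.3,0,12.5,0,0,0]]]}}

```text
clock: 19.9
eef_pos: [566.7, -75.2, 175.2]
tool_rot: [3.139, 0.0, 1.571]
force: [0.4, -0.1, 0.8]
width: 85.5
gripper_force: 0.0
```

{"name": "send_rows", "arguments": {"rows": [[[0,0,0,0,0,0],[0,0,0,0,0,0],[0,0,0,0,0,0],[0,0,0,0,0,0],[0,0,0,0,0,0],[0,0,0,0,0,0],[0,0,0,0,0,0],[0,0,0,0,0,0],[0,0,0,0,0,0]]], "grip": 255}}

```text
clock: 20.8
eef_pos: [566.4, -75.3, 174.6]
tool_rot: [3.14, 0.0, 1.571]
force: [0.1, 0.7, 6.5]
width: 36.4
gripper_force: 59.8
```

{"name": "send_rows", "arguments": {"rows": [[[0,0,-3,0,0,0],[0,0,-7,0,0,0],[0,0,-11,0,0,0],[0,0,-14,0,0,0],[0,0,-15,0,0,0],[0,0,-15,0,0,0]]]}}

```text
clock: 21.4
eef_pos: [565.8, -75.1, 324.3]
tool_rot: [3.14, -0.0, 1.571]
force: [0.1, 0.2, -2.9]
width: 36.4
gripper_force: 61.5
```

{"name": "send_rows", "arguments": {"rows": [[[4,0.5,0,0,0,0],[9,1,0,0,0,0],[14,1.5,0,0,0,0],[19,2,0,0,0,0],[24,2.3,0,0,0,0],[29,2.6,0,0,0,0],[33,2.6,0,0,0,0],[35.5,2.6,0,0,0,0],[36.3,2.6,0,0,0,0],[36.3,2.6,0,0,0,0]]]}}

```text
clock: 22.4
eef_pos: [590.5, 288.6, 321.1]
tool_rot: [-3.138, 0.002, 1.573]
force: [0.2, -0.3, -3.2]
width: 36.5
gripper_force: 61.4
```

{"name": "send_rows", "arguments": {"rows": [[[0,0,0,0,0,0],[0,0,3,0,0,0],[0,0,5,0,0,0],[0,0,5,0,0,0],[0,0,5,0,0,0]]]}}

```text
clock: 22.9
eef_pos: [592.3, 285.9, 274.2]
tool_rot: [3.142, 0.001, 1.568]
force: [-0.1, 0.5, -2.1]
width: 36.5
gripper_force: 61.3
```

{"name": "send_rows", "arguments": {"rows": [[[0.1,0,2,0,0,0],[0.1,0,4,0,0,0],[0.1,0,6,0,0,0],[0.1,0,7.5,0,0,0],[0.1,0,8.5,0,0,0],[0.1,0,9,0,0,0],[0.1,0,9.2,0,0,0],[0.1,0,9.2,0,0,0]]]}}

```text
clock: 23.7
eef_pos: [592.1, 288.9, 182.4]
tool_rot: [3.141, -0.0, 1.571]
force: [-0.1, -1.2, -3.2]
width: 36.1
gripper_force: 61.4
```

{"name": "send_rows", "arguments": {"rows": [[[0,0,0.1,0,0,0],[0,0,0.2,0,0,0],[0,0,0.2,0,0,0]]]}}

```text
clock: 24.0
eef_pos: [592.2, 289.1, 180.7]
tool_rot: [3.14, -0.001, 1.571]
force: [0.2, 0.0, -0.1]
width: 36.5
gripper_force: 61.7
```

{"name": "send_rows", "arguments": {"rows": [[[0,0,0,0,0,0],[0,0,0,0,0,0],[0,0,0,0,0,0],[0,0,0,0,0,0],[0,0,-2,0,0,0],[0,0,-5,0,0,0],[0,0,-9,0,0,0],[0,0,-12,0,0,0]]], "grip": 75}}

```text
clock: 24.8
eef_pos: [592.2, 288.8, 302.1]
tool_rot: [3.14, -0.001, 1.571]
force: [0.8, 0.4, 0.3]
width: 60.4
gripper_force: 0.0
```

{"name": "send_rows", "arguments": {"rows": [[[-5,0,0,0,0,0],[-10,-1,0,0,0,0],[-15,-3,0,0,0,0],[-19,-5,0,0,0,0],[-23,-7,0,0,0,0],[-27,-9,0,0,0,0],[-31,-11,0,0,0,0],[-35,-13,0,0,0,0],[-39,-15,0,0,0,0],[-42.4,-16,0,0,0,0]]], "grip": 0}}

```text
clock: 25.8
eef_pos: [429.7, -137.2, 300.2]
tool_rot: [-3.141, -0.0, 1.569]
force: [0.0, -0.2, -0.9]
width: 85.5
gripper_force: 0.0
```

{"name": "send_rows", "arguments": {"rows": [[[0,0,0,0,0,0],[0,0,0,0,0,0],[0,0,0,0,0,0]]]}}

```text
clock: 26.1
eef_pos: [432.2, -134.1, 299.9]
tool_rot: [3.141, -0.001, 1.573]
force: [-0.4, 0.1, 0.0]
width: 85.6
gripper_force: 0.0
```

```bash
python3 -c "
from h import *
look()"
```

```text
tcp [ 432.3 -133.9  299.8] [ 3.141e+00 -1.000e-03  1.573e+00] 26.15
cap [355.  278.2   9.6] [431.3  -8.3]
cap [439.2 220.8   9.4] [ 542.1 -174.2]
cap [420.  277.2   9.5] [ 432.2 -134.3]
cap [299.5 278.8   8.7] [431.3  99.9]
c6 [202.5 197.8   9.4] [592.6 290.5]
c6 [162.2 202.5   9.6] [584.2 370.6]
c6 [168.  281.8   9.6] [427.6 356.9]
trayrim [328.5 148.5  11.8] [691.7  40.9]
trayrim [292.2 150.5  12.8] [688.8 113.7]
```

Good. Next bottle (432,-134).

{"name": "send_rows", "arguments": {"rows": [[[0,0,4.5,0,0,0],[0,0,8.5,0,0,0],[0,0,11,0,0,0],[0,0,12.2,0,0,0],[0,0,12.6,0,0,0],[0,0,12.6,0,0,0],[0,0,12.6,0,0,0]]]}}

```text
clock: 26.85
eef_pos: [432.4, -134.8, 174.5]
tool_rot: [3.14, 0.0, 1.572]
force: [-0.2, 0.3, -0.8]
width: 85.9
gripper_force: 0.0
```

{"name": "send_rows", "arguments": {"rows": [[[0,0,0,0,0,0],[0,0,0,0,0,0],[0,0,0,0,0,0],[0,0,0,0,0,0],[0,0,0,0,0,0],[0,0,0,0,0,0],[0,0,0,0,0,0],[0,0,0,0,0,0],[0,0,0,0,0,0]]], "grip": 255}}

```text
clock: 27.75
eef_pos: [432.2, -135.2, 174.5]
tool_rot: [3.14, 0.0, 1.571]
force: [0.4, 1.0, 4.7]
width: 36.8
gripper_force: 59.4
```

{"name": "send_rows", "arguments": {"rows": [[[0,0,-3,0,0,0],[0,0,-7,0,0,0],[0,0,-11,0,0,0],[0,0,-14,0,0,0],[0,0,-15,0,0,0],[0,0,-15,0,0,0]]]}}

```text
clock: 28.35
eef_pos: [432.0, -135.1, 324.6]
tool_rot: [3.139, 0.0, 1.571]
force: [-0.6, -0.1, -2.1]
width: 36.4
gripper_force: 61.6
```

{"name": "send_rows", "arguments": {"rows": [[[4,1,0,0,0,0],[9,2,0,0,0,0],[13.5,3,0,0,0,0],[18,4,0,0,0,0],[22.5,5,0,0,0,0],[27,6,0,0,0,0],[31.5,7,0,0,0,0],[36,8,0,0,0,0],[39.5,8,0,0,0,0],[41.5,8,0,0,0,0]]]}}

```text
clock: 29.35
eef_pos: [510.0, 283.7, 320.4]
tool_rot: [-3.137, 0.001, 1.575]
force: [-0.9, -0.1, -2.5]
width: 36.7
gripper_force: 61.4
```

{"name": "send_rows", "arguments": {"rows": [[[0,0,0,0,0,0],[0,0,0,0,0,0],[0,0,3,0,0,0],[0,0,5,0,0,0],[0,0,5,0,0,0],[0,0,5,0,0,0]]]}}

```text
clock: 29.95
eef_pos: [512.0, 278.3, 273.7]
tool_rot: [-3.141, 0.001, 1.569]
force: [0.1, 0.1, -2.2]
width: 36.6
gripper_force: 61.3
```

{"name": "send_rows", "arguments": {"rows": [[[0.1,0,2,0,0,0],[0.1,0,4,0,0,0],[0.1,0,6,0,0,0],[0.1,0,7.5,0,0,0],[0.1,0,8.5,0,0,0],[0.1,0,9,0,0,0],[0.1,0,9.2,0,0,0],[0.1,0,9.2,0,0,0]]]}}

```text
clock: 30.75
eef_pos: [512.2, 280.9, 182.4]
tool_rot: [3.141, -0.001, 1.571]
force: [-0.5, 0.1, -2.0]
width: 36.4
gripper_force: 61.6
```

{"name": "send_rows", "arguments": {"rows": [[[0,0,0.1,0,0,0],[0,0,0.2,0,0,0],[0,0,0.2,0,0,0]]]}}

```text
clock: 31.05
eef_pos: [512.2, 281.1, 180.6]
tool_rot: [3.14, -0.001, 1.571]
force: [-0.3, -0.5, 1.1]
width: 36.5
gripper_force: 61.8
```

{"name": "send_rows", "arguments": {"rows": [[[0,0,0,0,0,0],[0,0,0,0,0,0],[0,0,0,0,0,0],[0,0,0,0,0,0],[0,0,-2,0,0,0],[0,0,-5,0,0,0],[0,0,-9,0,0,0],[0,0,-12,0,0,0]]], "grip": 75}}

```text
clock: 31.85
eef_pos: [512.1, 280.8, 301.9]
tool_rot: [3.14, -0.001, 1.571]
force: [0.2, 0.4, -0.7]
width: 60.2
gripper_force: 0.0
```

{"name": "send_rows", "arguments": {"rows": [[[-4.5,-1,0,0,0,0],[-9,-2,0,0,0,0],[-13,-3.5,0,0,0,0],[-17.5,-5,0,0,0,0],[-22,-6.5,0,0,0,0],[-26,-7.5,0,0,0,0],[-28.9,-8.1,0,0,0,0],[-28.9,-8.1,0,0,0,0],[-28.9,-8.1,0,0,0,0],[-28.9,-8.1,0,0,0,0]]], "grip": 0}}

```text
clock: 32.85
eef_pos: [431.1, -7.1, 299.9]
tool_rot: [3.141, -0.001, 1.572]
force: [0.2, 1.0, 0.4]
width: 85.7
gripper_force: 0.0
```

```bash
python3 -c "
from h import *
look()"
```

```text
tcp [431.1  -6.9 299.8] [ 3.141 -0.     1.573] 32.9
cap [439.2 220.2   9.2] [ 543.1 -174.2]
cap [447.  340.    9.4] [ 311.4 -183.1]
c6 [202.2 197.8   9.1] [592.6 291. ]
c6 [207.  238.    9.1] [512.7 280.9]
c6 [162.5 202.8   9.1] [583.7 370. ]
c6 [168.  281.5   9.6] [428.1 356.9]
trayrim [328.5 148.5  11.7] [691.7  40.9]
trayrim [292.2 151.5  12. ] [686.8 113.7]
```

{"name": "send_rows", "arguments": {"rows": [[[-0.1,0,4.5,0,0,0],[-0.1,0,8.5,0,0,0],[-0.1,0,11,0,0,0],[-0.1,0,12.2,0,0,0],[-0.1,0,12.6,0,0,0],[-0.1,0,12.6,0,0,0],[-0.1,0,12.6,0,0,0]]]}}

```text
clock: 33.6
eef_pos: [431.3, -8.7, 174.4]
tool_rot: [3.14, -0.0, 1.572]
force: [0.2, 0.6, 0.9]
width: 85.5
gripper_force: 0.0
```

{"name": "send_rows", "arguments": {"rows": [[[0,0,0,0,0,0],[0,0,0,0,0,0],[0,0,0,0,0,0],[0,0,0,0,0,0],[0,0,0,0,0,0],[0,0,0,0,0,0],[0,0,0,0,0,0],[0,0,0,0,0,0],[0,0,0,0,0,0]]], "grip": 255}}

```text
clock: 34.5
eef_pos: [431.2, -9.2, 174.5]
tool_rot: [3.14, -0.0, 1.571]
force: [0.2, 0.1, 5.5]
width: 36.5
gripper_force: 59.3
```

{"name": "send_rows", "arguments": {"rows": [[[0,0,-3,0,0,0],[0,0,-7,0,0,0],[0,0,-11,0,0,0],[0,0,-14,0,0,0],[0,0,-15,0,0,0],[0,0,-15,0,0,0]]]}}

```text
clock: 35.1
eef_pos: [431.0, -9.0, 324.6]
tool_rot: [3.139, -0.001, 1.571]
force: [0.7, -0.6, -2.6]
width: 36.0
gripper_force: 61.7
```

{"name": "send_rows", "arguments": {"rows": [[[4,0.2,0,0,0,0],[9,0.2,0,0,0,0],[13.5,0.2,0,0,0,0],[18,0.2,0,0,0,0],[22,0.2,0,0,0,0],[25.5,0.2,0,0,0,0],[27.5,0.2,0,0,0,0],[28,0.2,0,0,0,0],[28,0.2,0,0,0,0],[28,0.2,0,0,0,0]]]}}

```text
clock: 36.1
eef_pos: [432.6, 268.9, 322.9]
tool_rot: [-3.14, 0.002, 1.569]
force: [0.2, -1.4, -3.1]
width: 36.6
gripper_force: 61.6
```

{"name": "send_rows", "arguments": {"rows": [[[0,0,3,0,0,0],[0,0,5,0,0,0],[0,0,5,0,0,0],[0,0,5,0,0,0]]]}}

```text
clock: 36.5
eef_pos: [433.1, 269.6, 274.2]
tool_rot: [-3.141, 0.001, 1.569]
force: [-0.5, 0.0, -1.7]
width: 36.6
gripper_force: 61.4
```

{"name": "send_rows", "arguments": {"rows": [[[0,0,2,0,0,0],[0,0,4,0,0,0],[0,0,5,0,0,0],[0,0,5,0,0,0],[0,0,5,0,0,0]]]}}

```text
clock: 37.0
eef_pos: [433.4, 270.9, 224.8]
tool_rot: [3.14, -0.001, 1.57]
force: [-0.4, 0.6, -2.4]
width: 36.5
gripper_force: 61.4
```

{"name": "send_rows", "arguments": {"rows": [[[0,0,2,0,0,0],[0,0,3.2,0,0,0],[0,0,4,0,0,0],[0,0,4.3,0,0,0],[0,0,4.4,0,0,0],[0,0,4.4,0,0,0],[0,0,4.4,0,0,0]]]}}

```text
clock: 37.7
eef_pos: [432.7, 270.8, 180.5]
tool_rot: [-3.142, -0.0, 1.571]
force: [-1.6, -0.3, 3.9]
width: 36.3
gripper_force: 61.8
```

{"name": "send_rows", "arguments": {"rows": [[[0,0,0,0,0,0],[0,0,0,0,0,0],[0,0,0,0,0,0],[0,0,0,0,0,0],[0,0,-2,0,0,0],[0,0,-5,0,0,0],[0,0,-9,0,0,0],[0,0,-14,0,0,0]]], "grip": 75}}

```text
clock: 38.5
eef_pos: [431.9, 270.4, 320.2]
tool_rot: [-3.139, 0.002, 1.571]
force: [0.5, 0.9, -0.3]
width: 60.2
gripper_force: 0.0
```

{"name": "send_rows", "arguments": {"rows": [[[-5,1,0,0,0,0],[-10,2,0,0,0,0],[-15,3,0,0,0,0],[-20,4,0,0,0,0],[-25,5,0,0,0,0],[-30,6,0,0,0,0],[-30,6,0,0,0,0],[-30,6,0,0,0,0],[-30,6,0,0,0,0]]], "grip": 0}}

```text
clock: 39.4
eef_pos: [492.5, -27.9, 319.7]
tool_rot: [-3.141, -0.001, 1.572]
force: [-0.7, 0.4, 0.2]
width: 85.5
gripper_force: 0.0
```

Run:
```python
from h import *
im=look()
P=im['pixels'][...,::-1]
cv2.imwrite('pics/mid.png',cv2.resize(P[150:280,450:640],None,fx=4,fy=4,interpolation=cv2.INTER_CUBIC))
im=snap('side','side2.png');cv2.imwrite('pics/mids.png',cv2.resize(im['pixels'][330:480,220:460,::-1],None,fx=3.2,fy=3.2,interpolation=cv2.INTER_CUBIC))
```

```text
tcp [492.5 -27.3 319.7] [-3.141e+00 -1.000e-03  1.573e+00] 39.45
cap [439.5 220.5   9.4] [ 542.6 -174.7]
cap [446.5 340.2   9.7] [ 310.9 -182.1]
cap [299.8 277.8   9.5] [433.3  99.4]
c6 [202.2 198.    9.4] [592.1 291. ]
c6 [211.  278.8   9.6] [432.7 272.4]
c6 [207.  238.    9.1] [512.7 280.9]
c6 [162.8 203.    9.4] [583.2 369.5]
c6 [168.  281.5   9.6] [428.1 356.9]
c6 [219.2 208.5  11.1] [570.8 257.1]
c6 [182.  214.2   8.8] [560.3 330.9]
trayrim [328.  148.5  11.9] [691.8  41.9]
trayrim [292.2 151.5  12. ] [686.8 113.7]
```

View pics/mid.png

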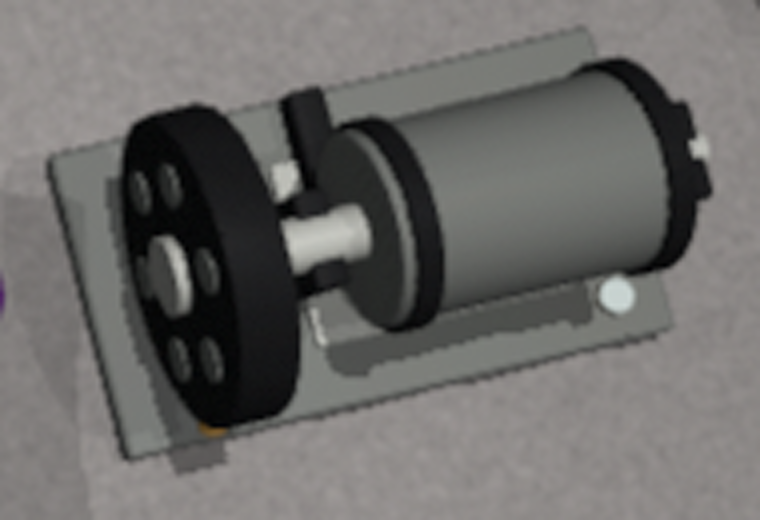

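View pics/mids.png

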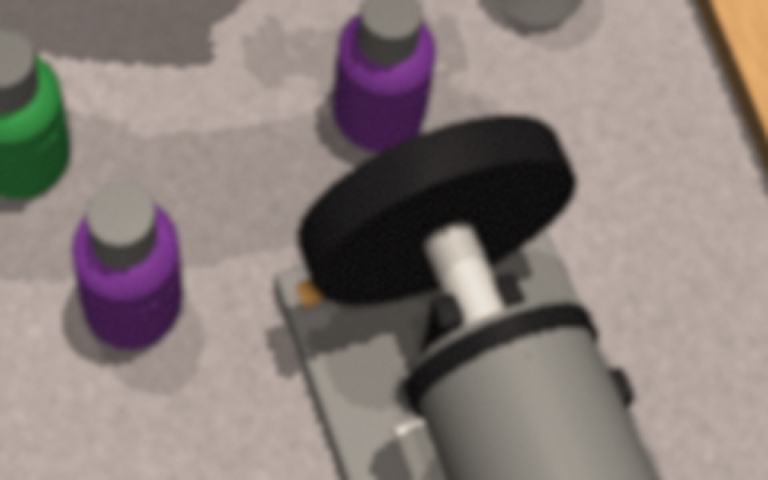

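Run:
```python
from h import *
im=snap('top'); s=snap('side')
t=.228; ex=np.array([np.cos(t),np.sin(t)]); ey=np.array([-np.sin(t),np.cos(t)])
b=np.array([575.6,-407.8])
def rep(n,p): print(n,p.round(1), 'rel base c: ', round(float((p-b)@ex),1), round(float((p-b)@ey),1))
f=lambda a,c:(450+(a+.5)/4-.5,150+(c+.5)/4-.5)
g=lambda a,c:(220+(a+.5)/3.2-.5,330+(c+.5)/3.2-.5)
rep('nut top',ray(im,*f(171,278),115)[:2])
rep('shaft top',ray(im,*f(330,238),118)[:2])
rep('shaft side',ray(s,*g(455,232),118)[:2])
# rim: +y face left-most & -y face right-most silhouettes are at intermediate heights; top & bottom extremes
for q in [(200,105),(215,425),(285,400),(160,107)]: rep(str(q),ray(im,*f(*q),115)[:2])
rep('stem',ray(im,*f(212,427),60)[:2]); rep('stem side',ray(s,*g(309,293),60)[:2])
# triangulate stem
def tri(a,b_):
    A=[];B=[]
    for I,q in ((im,a),(s,b_)):
        E=I['extrinsics'];d=E[:3,:3]@np.array([(q[0]-I['cx'])/I['fx'],-(q[1]-I['cy'])/I['fy'],-1.]);d/=np.linalg.norm(d)
        M=np.eye(3)-np.outer(d,d);A.append(M);B.append(M@E[:3,3])
    return np.linalg.solve(sum(A),sum(B))
p=tri(f(209,429),g(309,293)); print('stem tri',p.round(1)); rep('',p[:2])
```

```text
nut top [ 545.9 -281.4] rel base c:  -0.4 129.9
shaft top [ 564.4 -358.8] rel base c:  0.2 50.3
shaft side [ 558.1 -313.2] rel base c:  4.4 96.2
(200, 105) [ 632.3 -298.5] rel base c:  79.9 93.6
(215, 425) [ 473.  -300.4] rel base c:  -75.7 127.8
(285, 400) [ 484.9 -334.8] rel base c:  -71.8 91.6
(160, 107) [ 631.5 -278.8] rel base c:  83.6 113.0
stem [ 475.3 -315. ] rel base c:  -76.8 113.1
stem side [ 477.4 -316.6] rel base c:  -75.1 111.1
stem tri [ 476.1 -314.8   55.5]
 [ 476.1 -314.8] rel base c:  -75.9 113.1
```

{"name": "send_rows", "arguments": {"rows": [[[-5,0,-2,0,0,0],[-10,0,-4,0,0,0.1],[-15,0,-6,0,0,0.2],[-20,0,-8,0,0,0.3],[-24,-2,-8,0,0,0.4],[-25,-4,-8,0,0,0.4],[-25,-4,-8,0,0,0.4],[-25,-4,-8,0,0,0.4],[-25,-4,-8,0,0,0.4]]]}}

```text
clock: 40.5
eef_pos: [453.9, -277.4, 399.6]
tool_rot: [-3.141, -0.001, 1.174]
force: [-0.3, -0.5, -0.8]
width: 85.3
gripper_force: 0.0
```

{"name": "send_rows", "arguments": {"rows": [[[0.5,3,1,0,0,0.15],[1,6,2,0,0,0.3],[1.7,9.7,3.5,0,0,0.45],[1.7,9.7,3.5,0,0,0.6],[1.7,9.7,3.5,0,0,0.75],[1.7,9.7,3.5,0,0,0.943],[1.7,9.7,3.5,0,0,0.943],[1.7,9.7,3.5,0,0,0.943],[1.7,9.7,3.5,0,0,0.943],[1.7,9.7,3.5,0,0,0.943]]], "grip": 105}}

```text
clock: 41.5
eef_pos: [549.2, -300.5, 364.8]
tool_rot: [-3.141, -0.0, 0.23]
force: [0.2, 0.2, 1.3]
width: 50.2
gripper_force: 0.0
```

```bash
cat >> h.py <<'E'
from scipy.spatial.transform import Rotation as Ro
T=.228; EX=np.array([np.cos(T),np.sin(T),0]); EY=np.array([-np.sin(T),np.cos(T),0]); Z=np.array([0,0,1.])
HUB=np.array([550.4,-299.2,115.])
def wristcam():
    s=ctrl.read_state(); im=snap('wrist'); M=np.eye(4); M[:3,:3]=Ro.from_euler('xyz',s['tool_rot']).as_matrix(); M[:3,3]=s['eef_pos']
    im['extrinsics']=M@im['mount']; return im,s
def step(phi,D,frac=None):
    "shift (cm, tool axes now) and turn to reach tool pose at wheel angle phi, TCP radius D"
    s=ctrl.read_state(); R=Ro.from_euler('xyz',s['tool_rot']); u=np.sin(phi)*EX+np.cos(phi)*Z
    tz=-u; ty=-EY; tx=np.cross(ty,tz); G=Ro.from_matrix(np.c_[tx,ty,tz])
    return np.round(np.r_[R.inv().apply(HUB+D*u-s['eef_pos'])/10,(R.inv()*G).as_rotvec()],2)
E
python3 - <<'E'
from h import *
im,s=wristcam(); print(np.round(s['eef_pos'],1),np.round(s['tool_rot'],3),np.round(s['qpos'],2))
P=im['pixels'][...,::-1].copy()
for r,yy in [(80,15),(80,-15)]:
    for a in np.linspace(-1.5,1.5,40):
        q=proj(im,HUB+r*(np.sin(a)*EX+np.cos(a)*Z)+yy*EY)
        cv2.circle(P,(int(q[0]),int(q[1])),2,(0,0,255),-1)
cv2.imwrite('pics/w1.png',P)
E
```

```text
[ 549.2 -300.5  364.8] [-3.141 -0.     0.23 ] [ 0.02  0.64  0.78  1.52 -0.48  1.17 -0.46]
```

View pics/w1.png

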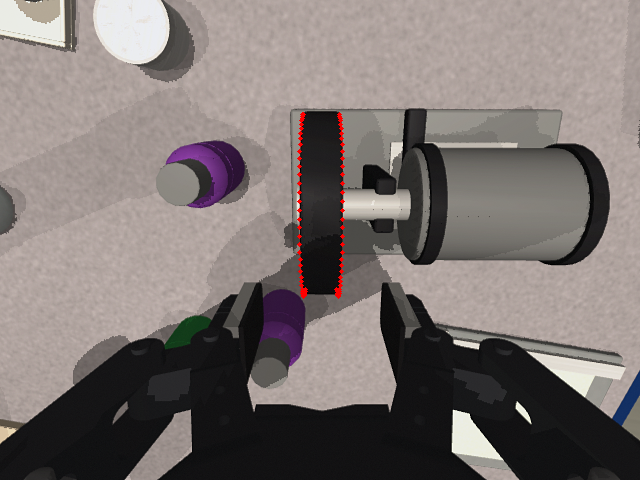

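```bash
python3 -c "
from h import *
print(step(-.56,190))"
```

```text
[-9.92 -0.13  8.89 -0.    0.56  0.  ]
```

{"name": "send_rows", "arguments": {"rows": [[[-3,-0.1,2,0,0.14,0],[-6,-0.1,4,0,0.28,0],[-9,-0.1,6.5,0,0.42,0],[-9.9,-0.1,8.9,0,0.56,0],[-9.9,-0.1,8.9,0,0.56,0],[-9.9,-0.1,8.9,0,0.56,0],[-9.9,-0.1,8.9,0,0.56,0]]]}}

```text
clock: 42.25
eef_pos: [449.8, -324.1, 275.7]
tool_rot: [-3.14, -0.56, 0.222]
force: [-0.2, 0.6, 0.1]
width: 50.1
gripper_force: 0.0
```

```bash
python3 -c "
from h import *
print(step(-.56,122),ctrl.read_state()['qpos'])"
```

```text
[ 0.24 -0.16  6.92  0.   -0.   -0.01] [ 0.81787931  0.48541672 -0.02110865  2.07738575 -1.08615461  0.52830174
  0.40152113]
```

{"name": "send_rows", "arguments": {"rows": [[[0.2,-0.1,3,0,0,0],[0.2,-0.1,5.5,0,0,0],[0.2,-0.1,6.8,0,0,0],[0.2,-0.1,6.8,0,0,0],[0.2,-0.1,6.8,0,0,0]]]}}

```text
clock: 42.75
eef_pos: [489.1, -313.2, 219.4]
tool_rot: [3.141, -0.559, 0.229]
force: [0.0, -0.7, 0.4]
width: 50.1
gripper_force: 0.0
```

```bash
python3 -c "
from h import *
s=ctrl.read_state();print(step(-.56,122),s['qpos'],s['force'])"
```

```text
[-0.22  0.02 -0.01  0.    0.    0.  ] [ 0.95615677  0.62226501 -0.33237417  2.06585921 -1.08471294  0.2869457
  0.39700053] [ 0.04654834 -0.7090519   0.36766434]
```

{"name": "send_rows", "arguments": {"rows": [[[0,0,0,0,0,0],[0,0,0,0,0,0],[0,0,0,0,0,0],[0,0,0,0,0,0],[0,0,0,0,0,0],[0,0,0,0,0,0]]], "grip": 255}}

```text
clock: 43.35
eef_pos: [488.7, -313.9, 220.3]
tool_rot: [3.139, -0.561, 0.228]
force: [-2.5, -1.3, 5.9]
width: 29.3
gripper_force: 60.5
```

{"name": "send_rows", "arguments": {"rows": [[[1.46,0,0.09,0,-0.12,0],[2.9,0,0.35,0,-0.24,0],[4.3,0,0.78,0,-0.36,0],[5.63,0,1.38,0,-0.48,0],[6.89,0,2.13,0,-0.6,0],[8.04,0,3.03,0,-0.72,0],[9.08,0,4.06,0,-0.84,0],[9.99,0,5.2,0,-0.96,0],[10.76,0,6.45,0,-1.08,0],[10.98,0,6.88,0,-1.12,0]]]}}

```text
clock: 44.35
eef_pos: [616.2, -284.2, 219.1]
tool_rot: [3.137, 0.567, 0.228]
force: [1.5, -0.8, 4.6]
width: 28.9
gripper_force: 73.9
```

{"name": "send_rows", "arguments": {"rows": [[[0,0,0,0,0,0],[0,0,0,0,0,0],[0,0,0,0,0,0]]]}}

```text
clock: 44.65
eef_pos: [615.4, -284.6, 219.7]
tool_rot: [3.139, 0.559, 0.227]
force: [2.5, -2.6, 2.1]
width: 28.9
gripper_force: 73.6
```

```bash
python3 -c "
from h import *
s=ctrl.read_state();print(step(.56,122),step(.56,200),s['qpos'],s['force'])"
```

```text
[-0.08 -0.04  0.21  0.   -0.   -0.  ] [-0.07 -0.03 -7.59  0.   -0.   -0.  ] [ 0.03539815  1.06194002  0.61790868  1.11438368 -0.17137137  1.51724902
 -0.80182936] [ 2.46952344 -2.57568139  2.09240543]
```

{"name": "send_rows", "arguments": {"rows": [[[0,0,0,0,0,0],[0,0,0,0,0,0],[0,0,0,0,0,0],[0,0,-3,0,0,0],[0,0,-6,0,0,0],[0,0,-7.6,0,0,0],[0,0,-7.6,0,0,0]]], "grip": 105}}

```text
clock: 45.35
eef_pos: [655.6, -274.5, 285.6]
tool_rot: [3.14, 0.556, 0.229]
force: [-1.0, -0.3, -0.3]
width: 50.6
gripper_force: 0.0
```

{"name": "send_rows", "arguments": {"rows": [[[-2.76,0,0.19,0,0.14,0],[-5.47,0,0.77,0,0.28,0],[-8.07,0,1.72,0,0.42,0],[-10.52,0,3.02,0,0.56,0],[-12.76,0,4.66,0,0.7,0],[-14.74,0,6.58,0,0.84,0],[-16.44,0,8.77,0,0.98,0],[-17.82,0,11.17,0,1.12,0],[-17.82,0,11.17,0,1.12,0],[-17.82,0,11.17,0,1.12,0]]]}}

```text
clock: 46.35
eef_pos: [443.3, -323.9, 281.4]
tool_rot: [-3.136, -0.556, 0.215]
force: [0.3, -0.3, 0.4]
width: 50.4
gripper_force: 0.0
```

{"name": "send_rows", "arguments": {"rows": [[[0,0,0,0,0,0],[0,0,0,0,0,0]]]}}

```text
clock: 46.55
eef_pos: [450.6, -321.3, 284.0]
tool_rot: [3.141, -0.56, 0.231]
force: [0.7, -0.1, 0.6]
width: 50.2
gripper_force: 0.0
```

```bash
cat >> h.py <<'E'
def stem():
    for n in ('top','side','wrist'):
        if n=='wrist': im,_=wristcam()
        else: im=snap(n)
        h=cv2.cvtColor(im['pixels'],cv2.COLOR_RGB2HSV); q=proj(im,HUB)
        m=cv2.inRange(h,(10,110,60),(30,255,255)); k=np.zeros_like(m)
        for a in np.linspace(0,6.28,100): 
            c=proj(im,HUB+88*(np.sin(a)*EX+np.cos(a)*Z)); 
            cv2.circle(k,(int(c[0]),int(c[1])),12 if n!='wrist' else 25,255,-1)
        m&=k; v,u=np.nonzero(m)
        if len(u)<4: print(n,'none',len(u)); continue
        E=im['extrinsics']; d=E[:3,:3]@np.array([(u.mean()-im['cx'])/im['fx'],-(v.mean()-im['cy'])/im['fy'],-1.]); o=E[:3,3]
        p=o+d*((HUB-o)@EY)/(d@EY); r=p-HUB   # wheel mid-plane
        print(n,len(u),round(u.mean(),1),round(v.mean(),1),'ang',round(float(np.arctan2(r@EX,r[2])),3),'r',round(float(np.hypot(r@EX,r[2])),1))
E
python3 -c "
from h import *
stem(); s=ctrl.read_state();print(step(-.56,122),s['qpos'])"
```

```text
top 11 520.2 248.1 ang -0.865 r 90.0
side none 0
wrist 1044 324.1 327.7 ang -1.414 r 74.2
[-0.36  0.14  7.53 -0.   -0.    0.  ] [ 0.79099935  0.47009237  0.00826487  2.07221767 -1.07022837  0.54959453
  0.38267068]
```

{"name": "send_rows", "arguments": {"rows": [[[-0.2,0.1,3,0,0,0],[-0.3,0.1,6,0,0,0],[-0.3,0.1,7.4,0,0,0],[-0.3,0.1,7.4,0,0,0],[-0.3,0.1,7.4,0,0,0]]]}}

```text
clock: 47.2
eef_pos: [485.8, -314.6, 219.5]
tool_rot: [-3.141, -0.56, 0.229]
force: [-0.1, -0.1, 0.3]
width: 50.3
gripper_force: 0.0
```

```bash
python3 -c "
from h import *
s=ctrl.read_state();print(step(-.56,122),s['qpos'],s['force'])"
```

```text
[ 0.08 -0.04  0.18 -0.    0.    0.  ] [ 0.96482716  0.62133426 -0.33449107  2.06905959 -1.08408661  0.28943
  0.40273826] [-0.14048939 -0.08455719  0.30014295]
```

{"name": "send_rows", "arguments": {"rows": [[[0,0,0,0,0,0],[0,0,0,0,0,0],[0,0,0,0,0,0],[0,0,0,0,0,0],[0,0,0,0,0,0],[0,0,0,0,0,0]]], "grip": 255}}

```text
clock: 47.8
eef_pos: [485.3, -314.8, 220.5]
tool_rot: [3.141, -0.561, 0.229]
force: [-3.8, 0.8, 6.3]
width: 28.8
gripper_force: 61.8
```

{"name": "send_rows", "arguments": {"rows": [[[1.48,0,0.09,0,-0.12,0],[2.95,0,0.36,0,-0.24,0],[4.37,0,0.79,0,-0.36,0],[5.73,0,1.4,0,-0.48,0],[7.0,0,2.17,0,-0.6,0],[8.17,0,3.08,0,-0.72,0],[9.23,0,4.12,0,-0.84,0],[10.15,0,5.29,0,-0.96,0],[10.94,0,6.55,0,-1.08,0],[11.16,0,7.0,0,-1.12,0]]]}}

```text
clock: 48.8
eef_pos: [615.9, -284.3, 221.5]
tool_rot: [3.137, 0.565, 0.23]
force: [1.5, 2.0, 13.8]
width: 28.8
gripper_force: 75.8
```

{"name": "send_rows", "arguments": {"rows": [[[0,0,0,0,0,0],[0,0,0,0,0,0],[0,0,0,0,0,0]]]}}

```text
clock: 49.1
eef_pos: [615.2, -284.6, 222.0]
tool_rot: [3.139, 0.558, 0.229]
force: [2.4, 2.0, 9.6]
width: 28.6
gripper_force: 75.4
```

{"name": "send_rows", "arguments": {"rows": [[[0,0,0,0,0,0],[0,0,0,0,0,0],[0,0,0,0,0,0],[0,0,-3,0,0,0],[0,0,-6,0,0,0],[0,0,-8,0,0,0],[0,0,-8,0,0,0],[0,0,-8,0,0,0]]], "grip": 105}}

```text
clock: 49.9
eef_pos: [654.6, -275.8, 286.4]
tool_rot: [-3.141, 0.561, 0.228]
force: [-0.4, 0.2, 0.1]
width: 50.2
gripper_force: 0.0
```

```bash
python3 -c "
from h import *
stem(); print(step(-.4,210))"
```

```text
top 124 513.9 209.1 ang 0.041 r 81.6
side 179 361.9 374.5 ang 0.038 r 83.4
wrist 1048 321.9 318.8 ang 0.747 r 223.6
[-17.12  -0.02   8.11  -0.     0.96  -0.  ]
```

{"name": "send_rows", "arguments": {"rows": [[[0,0,-3,0,0,0],[0,0,-6,0,0,0],[0,0,-9,0,0,0],[0,0,-9,0,0,0],[0,0,-9,0,0,0],[0,0,-9,0,0,0]]]}}

```text
clock: 50.65
eef_pos: [693.1, -263.6, 358.2]
tool_rot: [3.138, 0.557, 0.227]
force: [-0.6, 0.7, -0.1]
width: 50.3
gripper_force: 0.0
```

```bash
python3 -c "
from h import *
stem(); look(); snap('top'); snap('side','end.png')"
```

```text
top 124 513.9 209.1 ang 0.041 r 81.6
side 177 362.0 374.7 ang 0.04 r 82.8
wrist 578 324.0 263.5 ang -0.427 r 68.7
tcp [ 693.7 -263.4  358.8] [3.136 0.555 0.227] 50.85
cap [446.8 340.    9.4] [ 311.4 -182.6]
cap [299.5 278.5   8.7] [431.8  99.9]
c6 [206.8 238.5   9.5] [511.7 281.4]
c6 [202.  197.8   9.4] [592.6 291.5]
c6 [212.8 280.2   9.4] [429.8 269. ]
c6 [162.5 202.5   9.4] [584.2 370.1]
c6 [168.2 281.8   9.4] [427.6 356.4]
trayrim [328.  148.8  12. ] [691.3  41.9]
trayrim [292.8 151.5  12. ] [686.8 112.7]
```

View pics/end.png

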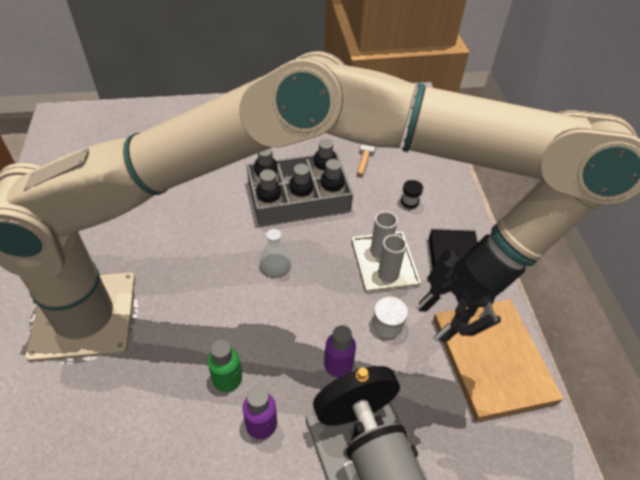

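The side view shows five black bottles in the crate, both beakers upright in the tray, and the brass stem on top at (362,375). The top and side views both put it about 0.04 rad off vertical. The flask, at (275,255), and the tin, at (390,318), are still standing.

```bash
python3 -c "
from cell import ctrl
print(ctrl.finish_job())"
```

```text
the job is handed in; nothing more can be done
None
```

The job is handed in, with no verdict shown: all four bench bottles stand in the crate with the fifth, both beakers are in the drip tray, and the wheel's stem points up to within about 0.04 rad.

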